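Clamp the stencil and set the snap-gap stop screw

ROBOT

A 6-joint arm with a two-finger parallel gripper is mounted at the origin on the work surface. World frame = base frame: x ahead of the robot, y to its left, z up, the work surface at z = 0. Lengths are in mm, angles in degrees, forces in N, time in s.
With the tool pointing down it reaches from about 350 to 850 mm from the base axis. Payload 8.1 kg.
Tool frame: the origin (TCP) lies midway between the tips of the shut fingers; the grasp point (between the pads) lies 19 mm behind it; z points along the fingers, y is the line along which they close (so a half turn about z gives the same grasp; the last joint's range is limited). The gripper opens to 85 mm and grips with 20 to 120 N. Pads are 22 mm wide; open, the fingers measure 114 mm over their backs; the gripper's body (76 mm by 85 mm) begins 54 mm behind the grasp point. The pads swing forward as they close: fully open they stand 13 mm farther back than shut.
Start: joints at [-74.45, 7.471, 85.268, -0, 87.261, -4.893], TCP at [209.587, -562.209, 231.292] pointing down, gripper open.
Joint ranges: [-169.43, 169.43], [-51.17, 129.36], [1.28, 143.12], [-76.62, 256.62], [0, 156.53], [-152.29, 152.29]. Speed limits (degrees/s): [136.94, 136.94, 159.86, 180, 180, 180].

INTERFACE

Orientations are given as [roll, pitch, yaw] about the fixed x, y, z axes, in that order (R = Rz(yaw) Ry(pitch) Rx(roll)).
In Python, from bench import r gives the robot as it stands.
- The arm moves only by the tool apply_moves, never from a script. Its argument "steps" is a list of rows, each a list of 7 numbers: the opening, from -1 (shut) to 1 (fully open), then the shift along the tool's x, y, z in mm, then the turn, a rotation vector about the tool's x, y, z in units of 5 degrees (1.0 is 5 degrees). A call has exactly 8 rows; each row shifts and turns the commanded pose from where the row before left it, along the tool's axes as they then stand; what a row does not reach is not made up. A row lasts 1/10 s, in which the tool goes at most 50 mm and 8.59 degrees, less where a joint would pass 70% of its speed; a pose out of reach is approached as far as the arm can. A call is refused whole if a number of a shift passes 50 or a number of a turn 1, either way. A call with a gripper value outside its range is refused whole. The fingers move at their own pace and stop on an object; "squeeze" is the grip in N (left out, the last holds). Time passes only in rows, so rows that do not move let the fingers close, or fill a call up. It gives the time, the measured TCP pose, the force, the opening and the grip force at its end, in the units of the state.
- r.sense(): the state, without advancing time (a new reading comes with each control period).
- r.snapshot(name): name is "scene" or "top"; returns a dict with "color" (400x640x3 uint8, blue, green, red), "depth" (400x640 float32, mm along the optical axis (not along the pixel's ray), 0 where there is no reading), "mtx" (3x3 intrinsics, pixels), "T" (4x4, takes a point from camera to world coordinates). Camera axes: x right, y down, z forward; pixel columns grow to the right and rows downward; lengths in mm; the calibration is good to about 2 mm. A picture is of the moment at which its call begins.
- r.hand_in(): hands the job in; it is judged then, once.
The state is a dict: "time": time; "joint_pos": joint angles; "qd": joint speeds; "joint_efforts": joint torques, N m; "tool_pos": TCP position; "tcp_rot": TCP orientation; "ft_force": force on the tool from outside, world axes, zero at the start; "wrist_torque": the same for the moment, N m; "finger_gap": finger opening in mm; "grip_force": force on a finger pad.
Only numpy, scipy, OpenCV 4.12 (cv2) and the standard library are available. Lean on these libraries where they do the work, as an engineer would, in place of code of your own. Each camera call takes 0.05 s, during which the arm holds its last target. There are 200 camera calls.

TASK

Crank the clamp handle clockwise until it stops, so that the jaw is tight on the stencil's rail. Then turn the wing thumbscrew on the other bracket clockwise until it seats, back it off a quarter turn, and finish while still holding the thumbscrew in the fingers at that setting, so that a colleague can lock its nut. Do not shift the stencil or the other things on the bench.

Things in the scene. Friction and masses are not known exactly. Their poses are not given: they have to be found in the camera images.
- fixture: Fixed fixture: plywood board 280 x 320 x 12 mm (x -80..+200, y -140..+180 mm in its frame) with two grey brackets on its robot side. Origin: board's underside; z up, x away from the robot at yaw 0. Columns at x -78..-44 mm, arms over to x +22, 44 mm wide, tops 97 mm above the origin. Crank bracket at y +75 mm, thumbscrew bracket at y -90 mm.
- crank (a joint): Clamp crank on a vertical axis at x 0, y +75 mm of the fixture; arm radius 45 mm. In rad, grows clockwise from above (tightening), 0 to 8.4; starts at 0 to 3. At value v the arm points at -v (counter-clockwise positive) from the fixture's +x. Jaw sinks 8 mm per turn, its pad meets the rail at about 6.8; hard stop at 8.4 (tight, about 30 N). Friction 0.1 N m: stays where left.
- crank_knob: Black upright handle at the end of the crank arm, 18 mm in diameter, 42 mm high, turning freely on its pin. Origin: centre of its lower end, 118 mm above the fixture's origin.
- jaw_pad: Round rubber-faced clamp pad, 30 mm in diameter, under the crank; origin at the centre of its lower face; moves only up and down, on a 15 N/mm spring.
- thumbscrew (a joint): Stop screw on a vertical axis at x 0, y -90 mm of the fixture. In rad, grows clockwise from above (screwing down), 0 to 3.0, where it seats hard on the board (foot sinks 6 mm per turn). Starts at 0 to 1.6. Friction 0.06 N m: stays where left.
- wing: Steel wing head of the thumbscrew: flat upright wing 58 mm long (its x), 8 mm thick (its y). Origin on the screw's axis, 106 mm above the fixture's origin; the wing spans 2 to 32 mm above it. At screw value v its x axis is turned by -v (counter-clockwise positive) from the fixture's x. Brass lock nut below it ends 3 mm under this origin.
- stencil: Loose aluminium frame, 200 x 190 x 20 mm, with a thin steel stencil sheet, 0.7 kg, lying on the board; its near rail, 35 mm wide, lies under the clamp pad. Origin: centre of its underside.
- tape_roll: Roll of paper tape, 60 mm in diameter, 24 mm high, on the board beside the stencil. Bystander.
- spanner: Steel spanner, 130 mm long, on the bench just left of the board. Bystander.
- ink_knife: Ink knife (flat scraper), 220 mm long, on the bench just right of the board. Bystander.
- tub: White lidded tub, 84 mm in diameter, 85 mm high, left of the fixture. Bystander.
- ink_tin: Open dark ink tin, 110 mm in diameter, 65 mm high, right of the fixture. Bystander.

How it is judged:
By the outcome, as a careful person would: the job done as asked, in the order asked, and still so for the second after the job is handed in, while the arm keeps its last pose, push and grip.
It also fails if it takes over 70 s, if anything falls off the work surface, if the arm or the gripper's body presses on something with over 40 N, if the wrist force passes 120 N, or if a joint passes its speed limit or range.

## Working session

There is one attempt and no reset: what is moved stays moved. The work goes in short steps, Python scripts to look and compute and a tool call to move; the robot and the scene stay as the last step left them, time stands still between calls to the robot, and variables do not carry over. Pictures are saved under pics/ and viewed, at most 10 in all, crops included, and the job is handed in when it is done.

Besides the shell and the picture viewer there is one more tool, called after ">>>" as name(argument=value, ...), one argument or row to a line, values as JSON. apply_moves: Moves the arm, as the interface text tells. Its arguments: {"type":"object","properties":{"steps":{"type":"array"},"squeeze":{"type":"number"}},"required":["steps"]}

```bash
ls; mkdir -p pics
python3 - <<'E'
from bench import r
import cv2,numpy as np
for n in("scene","top"):
    s=r.snapshot(n);cv2.imwrite(f"pics/{n}0.png",s["color"]);np.savez(f"{n}0.npz",**s)
    print(n,s["mtx"].round(1).tolist(),s["T"].round(3).tolist())
print(r.sense())
E
```

```text
pics
scene [[372.9, 0.0, 318.8], [0.0, 372.9, 200.8], [0.0, 0.0, 1.0]] [[0.607, 0.481, -0.632, 1302.414], [0.794, -0.375, 0.477, -512.635], [-0.008, -0.792, -0.61, 774.369], [0.0, 0.0, 0.0, 1.0]]
top [[516.2, 0.0, 313.8], [0.0, 516.2, 195.5], [0.0, 0.0, 1.0]] [[0.024, -0.999, 0.047, 504.104], [-1.0, -0.025, -0.018, 29.267], [0.019, -0.047, -0.999, 1584.226], [0.0, 0.0, 0.0, 1.0]]
{'time': 0.1, 'joint_pos': array([-7.44501102e+01,  7.51269497e+00,  8.53243451e+01, -1.41665739e-03,
        8.72626802e+01, -4.89250412e+00]), 'qd': array([-0.05318631, -0.00837468, -0.06752982,  0.01368446, -0.09456696,
        0.00445429]), 'joint_efforts': array([ 2.34117644e-03, -5.70954788e+01, -5.01939225e+01, -1.08240138e-04,
        8.16558022e-03,  2.61249062e-05]), 'tool_pos': array([ 209.43884453, -561.71044485,  230.31688077]), 'tcp_rot': array([-1.79900522e+02, -7.09502491e-03,  2.04424567e+01]), 'ft_force': array([ 0.25475027,  0.10580304, -0.00921426]), 'wrist_torque': array([ 0.02997383,  0.00287249, -0.01761015]), 'grip_force': 0.0, 'finger_gap': 85.28691029849821}
```

View pics/top0.png

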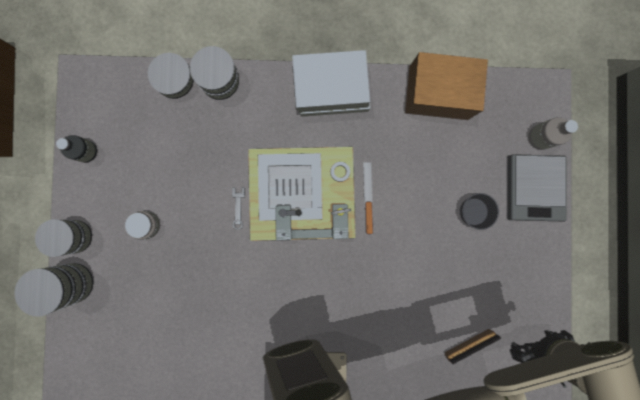

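View pics/scene0.png

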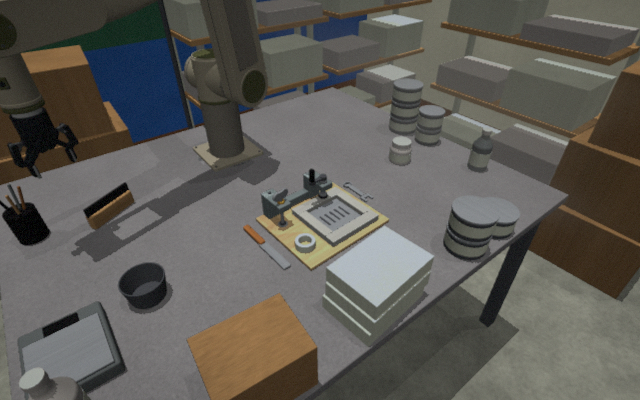

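The top view shows the board with corners near (249,148), (353,147), (355,239) and (250,241). The crank bracket is near (284,222) with its knob near (297,212), and the thumbscrew bracket is near (340,220). Next I fit the fixture pose and enlarge this area.

```bash
cat > h.py <<'E'
import numpy as np,cv2
def load(n): return dict(np.load(n))
def pt(s,u,v,z=None):
    d=np.array([(u-s["mtx"][0,2])/s["mtx"][0,0],(v-s["mtx"][1,2])/s["mtx"][1,1],1.])
    R,t=s["T"][:3,:3],s["T"][:3,3]
    k=(z-t[2])/(R@d)[2] if z is not None else s["depth"][int(v),int(u)]
    return t+R@d*k
def cloud(s):
    h,w=s["depth"].shape;u,v=np.meshgrid(np.arange(w),np.arange(h));K=s["mtx"];d=s["depth"]
    P=np.stack([(u-K[0,2])/K[0,0]*d,(v-K[1,2])/K[1,1]*d,d],-1)
    return P@s["T"][:3,:3].T+s["T"][:3,3]
def proj(s,p):
    q=s["T"][:3,:3].T@(np.array(p)-s["T"][:3,3]);q=s["mtx"]@(q/q[2]);return q[:2]
E
python3 - <<'E'
from h import *
s=load("top0.npz");c=s["color"];hsv=cv2.cvtColor(c,cv2.COLOR_BGR2HSV)
m=((hsv[...,0]>18)&(hsv[...,0]<36)&(hsv[...,1]>60)).astype(np.uint8);m[:135]=0;m[255:]=0;m[:,:235]=0;m[:,360:]=0
p=np.argwhere(m)[:,::-1]
W=np.array([pt(s,u,v,12.)[:2] for u,v in p],np.float32)
rect=cv2.minAreaRect(W);print(len(p),rect,cv2.boxPoints(rect))
P=cloud(s)
for (u,v) in[(284,232),(340,232),(297,212),(284,222),(320,160),(255,200)]: print(u,v,P[v,u].round(1))
a=cv2.resize(c[140:250,240:365],None,fx=6,fy=5.4,interpolation=cv2.INTER_CUBIC)[:600,:750]
t=load("scene0.npz");b=cv2.resize(t["color"][155:275,235:395],None,fx=5,fy=5,interpolation=cv2.INTER_CUBIC)
cv2.imwrite("pics/a.png",a);cv2.imwrite("pics/b.png",b)
E
```

```text
2873 ((584.960693359375, 39.093711853027344), (274.7383728027344, 316.6920471191406), 2.6050753593444824) [[ 440.53638   191.03246 ]
 [ 454.93054  -125.332306]
 [ 729.385    -112.84503 ]
 [ 714.99084   203.51973 ]]
284 232 [467.   86.1  97.6]
340 232 [470.9 -74.6 100.7]
297 212 [524.4  49.4 160.3]
284 222 [495.7  86.8 100.7]
320 160 [685.1 -14.2  30.1]
255 200 [560.  180.6   6.8]
```

View pics/a.png

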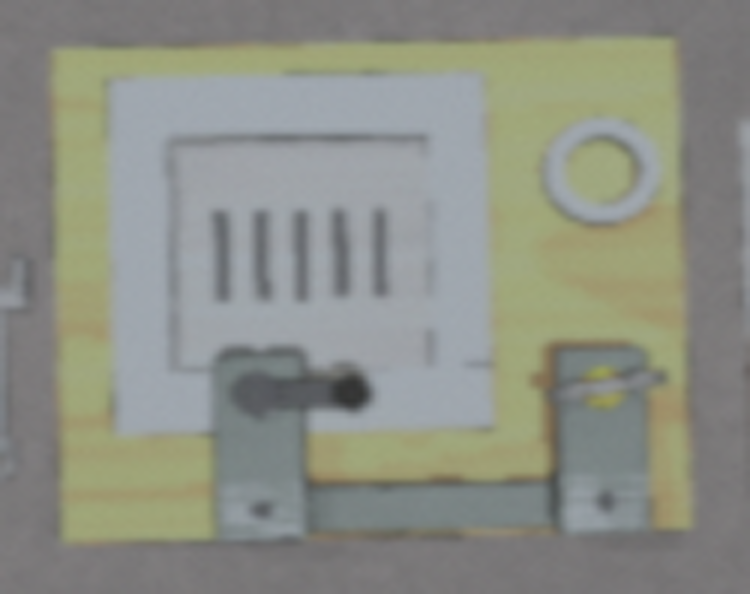

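View pics/b.png

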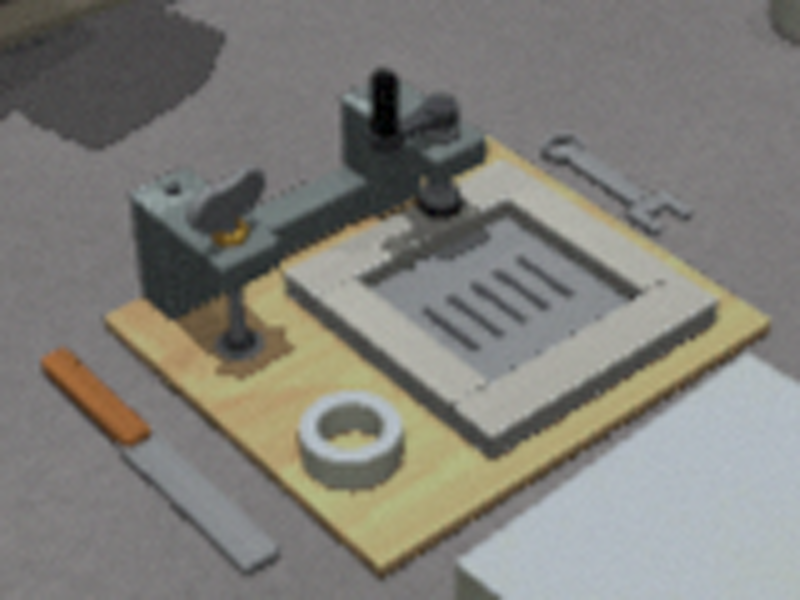

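The crops show the crank arm pointing right (-y), with its knob at about (298.5,212) in the top image and its hub at about (282.5,212.5). The wing runs from about (332,213) to (350.5,209.5), so v is roughly 1.45. One more refinement using both cameras.

Run:
```python
from h import *
S={n:load(n+"0.npz") for n in("top","scene")}
for n,roi in(("top",(135,255,235,360)),("scene",(170,275,240,395))):
    s=S[n];hsv=cv2.cvtColor(s["color"],cv2.COLOR_BGR2HSV)
    m=((hsv[...,0]>18)&(hsv[...,0]<36)&(hsv[...,1]>60)).astype(np.uint8);a=np.zeros_like(m);a[roi[0]:roi[1],roi[2]:roi[3]]=1;m*=a
    if n=="scene": m[:, :]*=(abs(cloud(s)[...,2]-12)<9).astype(np.uint8)
    p=np.argwhere(m)[:,::-1]
    rect=cv2.minAreaRect(np.array([pt(s,u,v,12.)[:2] for u,v in p],np.float32));print(n,[np.round(x,1) for x in rect])
    R=cloud(s)
    k=(abs(R[...,0]-520)<75)&(abs(R[...,1]-70)<90)&(R[...,2]>135)&(R[...,2]<170)
    dark=s["color"].max(-1)<75
    q=R[k&dark];print(" knob pts",len(q),q.mean(0).round(1) if len(q) else 0,q.max(0).round(1) if len(q) else 0)
    k=(abs(R[...,0]-525)<45)&(abs(R[...,1]+73)<45)&(R[...,2]>112)&(R[...,2]<145)
    q=R[k];print(" wing pts",len(q),q.mean(0).round(1))
    if len(q)>3:
        c,_,V=[*cv2.fitLine(q[:,:2].astype(np.float32),cv2.DIST_HUBER,0,.01,.01).ravel()[:2],0,0][:2],0,0
        f=cv2.fitLine(q[:,:2].astype(np.float32),cv2.DIST_HUBER,0,.01,.01).ravel();print("  line",np.degrees(np.arctan2(f[1],f[0])).round(1),f[2:])
    k=(abs(R[...,0]-520)<75)&(abs(R[...,1]-90)<90)&(R[...,2]>104)&(R[...,2]<130)
    q=R[k&(s["color"].max(-1)<110)];print(" arm pts",len(q),q.mean(0).round(1),q.min(0).round(1),q.max(0).round(1))
# dark blob of knob in top image
for n,roi in(("top",(200,225,285,310)),("scene",(165,190,302,325))):
    s=S[n];g=s["color"].max(-1)[roi[0]:roi[1],roi[2]:roi[3]].astype(float);w=g<60
    y,x=np.nonzero(w);print(n,"dark",len(x),x.mean()+roi[2],y.mean()+roi[0],pt(s,x.mean()+roi[2],y.mean()+roi[0],160 if n=="top" else 139).round(1))
```

```text
top [array([585. ,  39.1]), array([274.7, 316.7]), np.float64(2.6)]
 knob pts 25 [524.2  47.9 160.5] [530.1  55.1 167.8]
 wing pts 57 [530.2 -71.5 136.2]
  line -77.6 [530.2163  -71.87894]
 arm pts 101 [522.7  79.9 118.9] [461.4  38.6 104. ] [533.5 103.8 128.3]
scene [array([592.1,  34.8]), array([281.2, 322.2]), np.float64(2.4)]
 knob pts 46 [530.8  42.2 149. ] [536.6  53.3 160.5]
 wing pts 128 [535.1 -76.9 126.5]
  line -78.5 [535.52515 -75.75543]
 arm pts 106 [529.4  66.8 116.9] [513.   34.  105.5] [538.5 101.2 129.6]
top dark 15 297.53333333333336 212.13333333333333 [524.1  47.9 160. ]
scene dark 237 312.2320675105485 181.59915611814347 [556.6  26.5 139. ]
```

>>> apply_moves(
  steps=[
    [1,31.8,-28.8,0,0,0,0],
    [1,31.8,-28.8,0,0,0,0],
    [1,31.8,-28.8,0,0,0,0],
    [1,31.8,-28.8,0,0,0,0],
    [1,31.8,-28.8,0,0,0,0],
    [1,31.8,-28.8,0,0,0,0],
    [1,31.8,-28.8,0,0,0,0],
    [1,31.8,-28.8,0,0,0,0],
  ],
  squeeze=30,
)

```text
time: 0.9
tool_pos: [367.8, -255.7, 231.0]
tcp_rot: [-180.0, 0.0, 20.4]
ft_force: [0.9, 0.5, -1.1]
finger_gap: 85.3
grip_force: 0.0
```

>>> apply_moves(
  steps=[
    [1,31.8,-28.8,0,0,0,0],
    [1,31.8,-28.8,0,0,0,0],
    [1,31.8,-28.8,0,0,0,0],
    [1,31.8,-28.8,0,0,0,0],
    [1,31.8,-28.8,0,0,0,0],
    [1,31.8,-28.8,0,0,0,0],
    [1,31.8,-28.8,0,0,0,0],
    [1,31.8,-28.8,0,0,0,0],
  ],
)

```text
time: 1.7
tool_pos: [525.7, 49.1, 230.9]
tcp_rot: [-180.0, 0.0, 20.5]
ft_force: [0.3, -0.7, 0.6]
finger_gap: 85.4
grip_force: 0.0
```

>>> apply_moves(
  steps=[
    [1,0,0,0,0,0,-1],
    [1,0,0,0,0,0,-1],
    [1,0,0,0,0,0,-1],
    [1,0,0,0,0,0,-1],
    [1,0,0,0,0,0,-1],
    [1,0,0,0,0,0,-1],
    [1,0,0,0,0,0,-1],
    [1,0,0,0,0,0,-1],
  ],
)

```text
time: 2.5
tool_pos: [525.1, 47.3, 230.8]
tcp_rot: [-180.0, 0.0, 60.7]
ft_force: [0.1, 0.0, -0.3]
finger_gap: 85.3
grip_force: 0.0
```

>>> apply_moves(
  steps=[
    [1,0,0,0,0,0,-1],
    [1,0,0,0,0,0,-1],
    [1,0,0,0,0,0,-1],
    [1,0,0,0,0,0,-1],
    [1,0,0,0,0,0,-1],
    [1,0,0,0,0,0,-0.9],
    [1,0,0,0,0,0,0],
    [1,0,0,0,0,0,0],
  ],
)

```text
time: 3.3
tool_pos: [525.2, 47.3, 231.0]
tcp_rot: [-180.0, 0.0, 89.8]
ft_force: [0.4, 0.0, -0.3]
finger_gap: 85.2
grip_force: 0.0
```

>>> apply_moves(
  steps=[
    [1,0,0,20,0,0,0],
    [1,0,0,20,0,0,0],
    [1,0,0,20,0,0,0],
    [1,0,0,16,0,0,0],
    [1,0,0,16,0,0,0],
    [1,0,0,14,0,0,0],
    [1,0,0,0,0,0,0],
    [1,0,0,0,0,0,0],
  ],
)

```text
time: 4.1
tool_pos: [525.3, 47.3, 125.4]
tcp_rot: [-180.0, -0.0, 89.9]
ft_force: [-0.2, -0.7, 1.3]
finger_gap: 85.4
grip_force: 0.0
```

>>> apply_moves(
  steps=[
    [-1,0,0,0,0,0,0],
    [-1,0,0,0,0,0,0],
    [-1,0,0,0,0,0,0],
    [-1,0,0,0,0,0,0],
    [-1,0,0,0,0,0,0],
    [-1,0,0,0,0,0,0],
    [-1,0,0,0,0,0,0],
    [-1,0,0,0,0,0,0],
  ],
)

```text
time: 4.9
tool_pos: [525.6, 47.3, 125.6]
tcp_rot: [180.0, -0.0, 89.9]
ft_force: [-1.5, -0.0, 4.3]
finger_gap: 17.2
grip_force: 29.8
```

Run:
```python
from bench import r
from h import *
s=r.snapshot("scene");t=r.snapshot("top")
a=cv2.resize(s["color"][135:255,235:395],None,fx=4,fy=4);b=cv2.resize(t["color"][170:250,240:365],None,fx=4,fy=4)
cv2.imwrite("pics/c.png",a);x=r.sense();print(x["ft_force"],x["wrist_torque"],x["finger_gap"],x["tool_pos"])
```

```text
[-0.58943053 -0.01775308  5.51309505] [-0.00076995  0.15126404 -0.00604529] 16.903885340319928 [525.63940072  47.27006053 125.64753704]
```

View pics/c.png

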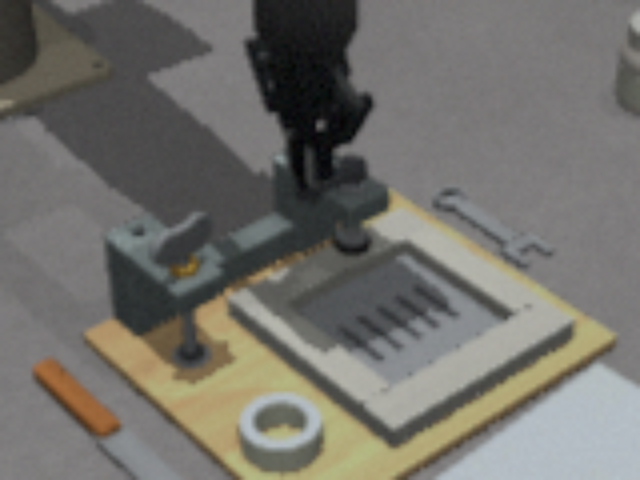

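The knob is gripped, with the fingers closed on it at about (315,165) in the crop. Now I compute the circle increments (tool x = world y, tool y = world x).

Run:
```python
import numpy as np
t0=np.radians(-88);a=np.radians(10)
for c in range(6):
    k=np.arange(c*8,c*8+9);p=45*np.c_[np.sin(t0-k*a),np.cos(t0-k*a)];print(np.degrees(t0)-80*(c+1),np.diff(p,axis=0).round(1).tolist())
```

```text
-168.0 [[0.4, -7.8], [1.8, -7.6], [3.1, -7.2], [4.3, -6.6], [5.3, -5.7], [6.3, -4.7], [7.0, -3.6], [7.5, -2.3]]
-248.0 [[7.8, -1.0], [7.8, 0.4], [7.6, 1.8], [7.2, 3.1], [6.6, 4.3], [5.7, 5.3], [4.7, 6.3], [3.6, 7.0]]
-328.0 [[2.3, 7.5], [1.0, 7.8], [-0.4, 7.8], [-1.8, 7.6], [-3.1, 7.2], [-4.3, 6.6], [-5.3, 5.7], [-6.3, 4.7]]
-408.0 [[-7.0, 3.6], [-7.5, 2.3], [-7.8, 1.0], [-7.8, -0.4], [-7.6, -1.8], [-7.2, -3.1], [-6.6, -4.3], [-5.7, -5.3]]
-488.0 [[-4.7, -6.3], [-3.6, -7.0], [-2.3, -7.5], [-1.0, -7.8], [0.4, -7.8], [1.8, -7.6], [3.1, -7.2], [4.3, -6.6]]
-568.0 [[5.3, -5.7], [6.3, -4.7], [7.0, -3.6], [7.5, -2.3], [7.8, -1.0], [7.8, 0.4], [7.6, 1.8], [7.2, 3.1]]
```

>>> apply_moves(
  steps=[
    [-1,0.4,-7.8,-2,0,0,0],
    [-1,1.7,-7.7,0,0,0,0],
    [-1,0,0,0,0,0,0],
    [-1,0,0,0,0,0,0],
    [-1,0,0,0,0,0,0],
    [-1,0,0,0,0,0,0],
    [-1,0,0,0,0,0,0],
    [-1,0,0,0,0,0,0],
  ],
)

```text
time: 5.8
tool_pos: [508.4, 50.1, 125.9]
tcp_rot: [-179.8, -0.1, 90.0]
ft_force: [-0.4, 5.2, -8.9]
finger_gap: 17.3
grip_force: 30.0
```

>>> apply_moves(
  steps=[
    [-1,3.5,-7.2,1,0,0,0],
    [-1,4.6,-6.6,0,0,0,0],
    [-1,5.5,-5.7,0,0,0,0],
    [-1,6.3,-4.7,0,0,0,0],
    [-1,0,0,0,0,0,0],
    [-1,0,0,0,0,0,0],
    [-1,0,0,0,0,0,0],
    [-1,0,0,0,0,0,0],
  ],
)

```text
time: 6.6
tool_pos: [485.0, 70.3, 126.0]
tcp_rot: [-180.0, -0.1, 90.0]
ft_force: [3.0, 4.5, -8.9]
finger_gap: 16.7
grip_force: 30.0
```

```bash
python3 -c "
from bench import r
x=r.sense();print(x['ft_force'],x['wrist_torque'],x['tool_pos'],x['tcp_rot'])"
```

```text
[ 3.04457125  4.49234597 -8.87725508] [ 0.70857453 -0.53744621 -0.0692961 ] [484.99556925  70.27045387 126.00720124] [-1.79975329e+02 -5.48399873e-02  8.99708217e+01]
```

Run:
```python
import numpy as np
t0=np.radians(-151);a=np.radians(10)
for c in range(5):
    k=np.arange(c*8,c*8+9);p=45*np.c_[np.sin(t0-k*a),np.cos(t0-k*a)];print(np.degrees(t0)-80*(c+1),(p[-1,::-1]+[524.3,92.2]).round(1),np.diff(p,axis=0).round(1).tolist())
```

```text
-231.0 [496.  127.2] [[7.2, -3.2], [7.6, -1.9], [7.8, -0.5], [7.8, 0.8], [7.5, 2.2], [7.1, 3.4], [6.3, 4.6], [5.4, 5.6]]
-311.0 [553.8 126.2] [[4.4, 6.5], [3.2, 7.2], [1.9, 7.6], [0.5, 7.8], [-0.8, 7.8], [-2.2, 7.5], [-3.4, 7.1], [-4.6, 6.3]]
-391.0 [562.9  69. ] [[-5.6, 5.4], [-6.5, 4.4], [-7.2, 3.2], [-7.6, 1.9], [-7.8, 0.5], [-7.8, -0.8], [-7.5, -2.2], [-7.1, -3.4]]
-471.0 [508.2  50.2] [[-6.3, -4.6], [-5.4, -5.6], [-4.4, -6.5], [-3.2, -7.2], [-1.9, -7.6], [-0.5, -7.8], [0.8, -7.8], [2.2, -7.5]]
-551.0 [480.1 100.8] [[3.4, -7.1], [4.6, -6.3], [5.6, -5.4], [6.5, -4.4], [7.2, -3.2], [7.6, -1.9], [7.8, -0.5], [7.8, 0.8]]
```

>>> apply_moves(
  steps=[
    [-1,7.5,-2.9,0,0,0,0],
    [-1,7.6,-1.9,0,0,0,0],
    [-1,7.8,-0.5,0,0,0,0],
    [-1,7.8,0.8,0,0,0,0],
    [-1,7.5,2.2,0,0,0,0],
    [-1,7.1,3.4,0,0,0,0],
    [-1,6.3,4.6,0,0,0,0],
    [-1,5.4,5.6,0,0,0,0],
  ],
)

```text
time: 7.4
tool_pos: [496.6, 127.6, 126.0]
tcp_rot: [-179.9, -0.1, 90.0]
ft_force: [-3.0, -0.1, -6.2]
finger_gap: 17.2
grip_force: 30.4
```

Tracking well (expected 496.0, 127.2).

>>> apply_moves(
  steps=[
    [-1,4.4,6.5,0,0,0,0],
    [-1,3.2,7.2,0,0,0,0],
    [-1,1.9,7.6,0,0,0,0],
    [-1,0.5,7.8,0,0,0,0],
    [-1,-0.8,7.8,0,0,0,0],
    [-1,-2.2,7.5,0,0,0,0],
    [-1,-3.4,7.1,0,0,0,0],
    [-1,-4.6,6.3,0,0,0,0],
  ],
)

```text
time: 8.2
tool_pos: [555.5, 124.7, 126.0]
tcp_rot: [-180.0, 0.0, 89.9]
ft_force: [-3.0, 1.5, -10.4]
finger_gap: 17.2
grip_force: 30.0
```

>>> apply_moves(
  steps=[
    [-1,-5.6,5.4,0,0,0,0],
    [-1,-6.5,4.4,0,0,0,0],
    [-1,-7.2,3.2,0,0,0,0],
    [-1,-7.6,1.9,0,0,0,0],
    [-1,-7.8,0.5,0,0,0,0],
    [-1,-7.8,-0.8,0,0,0,0],
    [-1,-7.5,-2.2,0,0,0,0],
    [-1,-7.1,-3.4,0,0,0,0],
  ],
)

```text
time: 9.0
tool_pos: [562.6, 68.3, 125.9]
tcp_rot: [-179.9, -0.1, 89.9]
ft_force: [-7.4, 8.1, -6.9]
finger_gap: 17.0
grip_force: 30.4
```

>>> apply_moves(
  steps=[
    [-1,-5.9,-5.1,0,0,0,0],
    [-1,-5.2,-5.8,0,0,0,0],
    [-1,-4.4,-6.5,0,0,0,0],
    [-1,-3.2,-7.2,0,0,0,0],
    [-1,-1.9,-7.6,0,0,0,0],
    [-1,-0.5,-7.8,0,0,0,0],
    [-1,0,0,0,0,0,0],
    [-1,0,0,0,0,0,0],
  ],
)

```text
time: 9.8
tool_pos: [523.4, 47.2, 126.0]
tcp_rot: [-180.0, -0.1, 89.9]
ft_force: [-2.3, 4.8, -12.5]
finger_gap: 17.2
grip_force: 30.0
```

>>> apply_moves(
  steps=[
    [-1,0.6,-7.8,0,0,0,0],
    [-1,1.9,-7.5,0,0,0,0],
    [-1,2.4,-5.5,0,0,0,0],
    [-1,0,0,0,0,0,0],
    [-1,0,0,0,0,0,0],
    [-1,0,0,0,0,0,0],
    [-1,0,0,0,0,0,0],
    [-1,0,0,0,0,0,0],
  ],
)

```text
time: 10.6
tool_pos: [503.3, 52.4, 126.1]
tcp_rot: [179.9, -0.1, 89.9]
ft_force: [1.6, 6.6, -14.8]
finger_gap: 17.0
grip_force: 30.1
```

>>> apply_moves(
  steps=[
    [-1,1.0,-2,0,0,0,0],
    [-1,1.0,-2,0,0,0,0],
    [-1,0,0,0,0,0,0],
    [-1,0,0,0,0,0,0],
    [-1,0,0,0,0,0,0],
    [-1,0,0,0,0,0,0],
    [-1,0,0,0,0,0,0],
    [-1,0,0,0,0,0,0],
  ],
)

```text
time: 11.4
tool_pos: [502.2, 53.0, 126.4]
tcp_rot: [179.6, 0.0, 89.9]
ft_force: [18.0, 0.3, -27.3]
finger_gap: 16.6
grip_force: 30.1
```

Stop reached: θ=-119.4°, against -118.8° expected, with tangential force rising to 18 N. Easing the push, then opening.

>>> apply_moves(
  steps=[
    [-1,-0.8,1.5,1,0,0,0],
    [-1,0,0,0.5,0,0,0],
    [-1,0,0,0,0,0,0],
    [-1,0,0,0,0,0,0],
    [-1,0,0,0,0,0,0],
    [-1,0,0,0,0,0,0],
    [-1,0,0,0,0,0,0],
    [-1,0,0,0,0,0,0],
  ],
)

```text
time: 12.2
tool_pos: [502.6, 52.7, 126.1]
tcp_rot: [179.7, -0.0, 89.9]
ft_force: [5.4, 2.5, -11.9]
finger_gap: 17.0
grip_force: 31.5
```

>>> apply_moves(
  steps=[
    [1,0,0,0,0,0,0],
    [1,0,0,0,0,0,0],
    [1,0,0,0,0,0,0],
    [1,0,0,0,0,0,0],
    [1,0,0,0,0,0,0],
    [1,0,0,0,0,0,0],
    [1,0,0,-10,0,0,0],
    [1,0,0,-20,0,0,0],
  ],
)

```text
time: 13.0
tool_pos: [499.2, 53.2, 153.9]
tcp_rot: [-179.8, 0.0, 89.9]
ft_force: [0.5, -0.3, 0.6]
finger_gap: 85.3
grip_force: 0.0
```

>>> apply_moves(
  steps=[
    [1,0,0,-30,0,0,-1],
    [1,0,0,-30,0,0,-1],
    [1,0,0,-10,0,0,-0.4],
    [1,-30,0,0,0,0,0],
    [1,-30,0,0,0,0,0],
    [1,-30,0,0,0,0,0],
    [1,-30,0,0,0,0,0],
    [1,0,0,0,0,0,0],
  ],
)

```text
time: 13.8
tool_pos: [525.8, -67.3, 225.6]
tcp_rot: [180.0, 0.1, 101.8]
ft_force: [0.5, 0.6, -0.1]
finger_gap: 85.1
grip_force: 0.0
```

Run:
```python
from bench import r
from h import *
t=r.snapshot("top");s=r.snapshot("scene");np.savez("top1.npz",**t);np.savez("scene1.npz",**s)
a=cv2.resize(t["color"][140:250,240:365],None,fx=4,fy=4,interpolation=3);b=cv2.resize(s["color"][135:255,250:350],None,fx=3.67,fy=3.67,interpolation=3)
b=b[:440];cv2.imwrite("pics/d.png",np.hstack([a[:,:430],b[:,:370]]))
```

```text
(no output)
```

View pics/d.png

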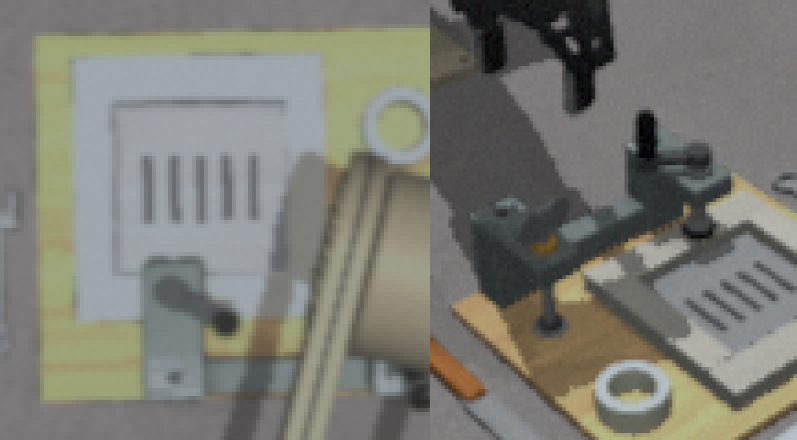

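The crank is at the stop angle and the pad is down on the rail, with the stencil apparently unmoved. Next the wing, axis estimated at (531.5,-72.8).

>>> apply_moves(
  steps=[
    [1,-6.7,4.4,0,0,0,0],
    [1,0,0,25,0,0,0],
    [1,0,0,25,0,0,0],
    [1,0,0,25,0,0,0],
    [1,0,0,22,0,0,0],
    [1,0,0,15.6,0,0,0],
    [1,0,0,0,0,0,0],
    [1,0,0,0,0,0,0],
  ],
  squeeze=50,
)

```text
time: 14.7
tool_pos: [531.4, -69.6, 112.8]
tcp_rot: [180.0, 0.0, 102.0]
ft_force: [-0.1, -0.2, -0.5]
finger_gap: 85.4
grip_force: 0.0
```

>>> apply_moves(
  steps=[
    [-1,0,0,0,0,0,0],
    [-1,0,0,0,0,0,0],
    [-1,0,0,0,0,0,0],
    [-1,0,0,0,0,0,0],
    [-1,0,0,0,0,0,0],
    [-1,0,0,0,0,0,0],
    [-1,0,0,0,0,0,0],
    [-1,0,0,0,0,0,0],
  ],
)

```text
time: 15.5
tool_pos: [531.2, -69.9, 112.5]
tcp_rot: [180.0, 0.0, 101.9]
ft_force: [-1.0, 0.7, 3.8]
finger_gap: 6.9
grip_force: 51.9
```

```bash
python3 -c "
from bench import r
x=r.sense();print(x['ft_force'],x['wrist_torque'],x['tool_pos'],x['tcp_rot'],x['finger_gap'],x['joint_pos'])"
```

```text
[-1.00560284  0.66945185  3.83494839] [ 0.10386554  0.15907806 -0.01988663] [531.18032459 -69.8746547  112.50969157] [1.79981812e+02 9.29944827e-03 1.01942984e+02] 6.939590506944678 [-1.29773624e+01  2.68125026e+00  1.03066958e+02 -8.00126112e-04
  7.42313788e+01 -2.49201310e+01]
```

Gripped, but about 3 mm off along the wing. Opening slightly, shifting, and regripping.

>>> apply_moves(
  steps=[
    [-0.4,0,0,0,0,0,0],
    [-0.4,0,0,0,0,0,0],
    [-0.4,-3.2,0,0,0,0,0],
    [-0.4,0,0,0,0,0,0],
    [-1,0,0,0,0,0,0],
    [-1,0,0,0,0,0,0],
    [-1,0,0,0,0,0,0],
    [-1,0,0,0,0,0,0],
  ],
)

```text
time: 16.3
tool_pos: [531.8, -73.0, 112.2]
tcp_rot: [180.0, 0.0, 101.9]
ft_force: [0.4, -0.3, 0.2]
finger_gap: 6.8
grip_force: 51.3
```

>>> apply_moves(
  steps=[
    [-1,0,0,0,0,0,1],
    [-1,0,0,0,0,0,1],
    [-1,0,0,0,0,0,1],
    [-1,0,0,0,0,0,1],
    [-1,0,0,0,0,0,0],
    [-1,0,0,0,0,0,0],
    [-1,0,0,0,0,0,0],
    [-1,0,0,0,0,0,0],
  ],
)

```text
time: 17.1
tool_pos: [532.3, -73.0, 112.3]
tcp_rot: [179.9, -0.0, 82.1]
ft_force: [5.2, -0.6, -3.4]
finger_gap: 7.0
grip_force: 50.8
```

```bash
python3 -c "
from bench import r
x=r.sense();print(x['ft_force'],x['wrist_torque'],x['tool_pos'],x['tcp_rot'],x['finger_gap'])"
```

```text
[ 5.24694061 -0.60049745 -3.36251385] [-0.13214309 -0.82379279 -0.02417891] [532.26668879 -73.01232878 112.29878925] [ 1.79924626e+02 -3.85184491e-03  8.21109664e+01] 7.040022837915821
```

>>> apply_moves(
  steps=[
    [-1,0,0.5,0.4,0,0,1],
    [-1,0,0,0.1,0,0,1],
    [-1,0,0,0.1,0,0,1],
    [-1,0,0,0.1,0,0,1],
    [-1,0,0,0.1,0,0,1],
    [-1,0,0,0.1,0,0,1],
    [-1,0,0,0.1,0,0,1],
    [-1,0,0,0.1,0,0,1],
  ],
)

```text
time: 17.9
tool_pos: [533.2, -73.5, 112.2]
tcp_rot: [179.9, -0.1, 41.9]
ft_force: [3.2, -1.3, 3.2]
finger_gap: 7.2
grip_force: 51.8
```

>>> apply_moves(
  steps=[
    [-1,0,0,0.1,0,0,1],
    [-1,0,0,0.1,0,0,1],
    [-1,0,0,0.1,0,0,1],
    [-1,0,0,0.1,0,0,1],
    [-1,0,0,0.1,0,0,1],
    [-1,0,0,0,0,0,0],
    [-1,0,0,0,0,0,0],
    [-1,0,0,0,0,0,0],
  ],
)

```text
time: 18.7
tool_pos: [533.5, -73.9, 112.2]
tcp_rot: [179.9, -0.1, 17.1]
ft_force: [3.1, -3.8, 4.8]
finger_gap: 6.8
grip_force: 52.0
```

```bash
cat > p.py <<'E'
from bench import r
x=r.sense();print(x['time'],x['ft_force'].round(1),x['wrist_torque'].round(3),x['tool_pos'].round(2),x['tcp_rot'].round(2),x['finger_gap'].round(2),x['joint_pos'].round(1))
E
python3 p.py
```

```text
Traceback (most recent call last):
  File "p.py", line 2, in <module>
    x=r.sense();print(x['time'],x['ft_force'].round(1),x['wrist_torque'].round(3),x['tool_pos'].round(2),x['tcp_rot'].round(2),x['finger_gap'].round(2),x['joint_pos'].round(1))
                                                                                                                               ^^^^^^^^^^^^^^^^^^^^^
AttributeError: 'float' object has no attribute 'round'
```

>>> apply_moves(
  steps=[
    [-1,0,0,0,0,0,0.5],
    [-1,0,0,0,0,0,0.5],
    [-1,0,0,0,0,0,0],
    [-1,0,0,0,0,0,0],
    [-1,0,0,0,0,0,0],
    [-1,0,0,0,0,0,0],
    [-1,0,0,0,0,0,0],
    [-1,0,0,0,0,0,0],
  ],
)

```text
time: 19.5
tool_pos: [533.6, -74.1, 112.3]
tcp_rot: [179.9, -0.2, 12.1]
ft_force: [3.9, -3.9, 5.1]
finger_gap: 7.0
grip_force: 52.0
```

```bash
sed -i "s/x\['finger_gap'\].round(2)/x['finger_gap']/" p.py; python3 p.py
```

```text
19.5 [ 3.9 -3.9  5.1] [-0.637 -0.395 -0.058] [533.56 -74.08 112.25] [ 1.7986e+02 -1.6000e-01  1.2090e+01] 6.9718251358580074 [-1.330e+01  3.000e+00  1.028e+02 -1.000e-01  7.400e+01  6.460e+01]
```

>>> apply_moves(
  steps=[
    [-1,0,0,0,0,0,0.4],
    [-1,0,0,0,0,0,0],
    [-1,0,0,0,0,0,0],
    [-1,0,0,0,0,0,0],
    [-1,0,0,0,0,0,0],
    [-1,0,0,0,0,0,0],
    [-1,0,0,0,0,0,0],
    [-1,0,0,0,0,0,0],
  ],
)

```text
time: 20.3
tool_pos: [533.6, -74.1, 112.2]
tcp_rot: [179.9, -0.2, 10.1]
ft_force: [2.7, -4.6, 5.1]
finger_gap: 6.8
grip_force: 52.1
```

```bash
python3 p.py
```

```text
20.3 [ 2.7 -4.6  5.1] [-0.682 -0.45   0.294] [533.56 -74.12 112.22] [ 1.7985e+02 -1.6000e-01  1.0120e+01] 6.807777953185044 [-1.330e+01  3.000e+00  1.028e+02 -1.000e-01  7.400e+01  6.660e+01]
```

>>> apply_moves(
  steps=[
    [-1,0,0,0,0,0,0.4],
    [-1,0,0,0,0,0,0],
    [-1,0,0,0,0,0,0],
    [-1,0,0,0,0,0,0],
    [-1,0,0,0,0,0,0],
    [-1,0,0,0,0,0,0],
    [-1,0,0,0,0,0,0],
    [-1,0,0,0,0,0,0],
  ],
)

```text
time: 21.1
tool_pos: [533.6, -74.1, 112.2]
tcp_rot: [179.8, -0.2, 8.2]
ft_force: [2.8, -4.9, 4.8]
finger_gap: 6.8
grip_force: 58.0
```

```bash
python3 p.py
```

```text
21.1 [ 2.8 -4.9  4.8] [-0.788 -0.502  0.937] [533.57 -74.13 112.24] [ 1.7984e+02 -1.6000e-01  8.1700e+00] 6.795407823227267 [-1.330e+01  3.000e+00  1.028e+02 -1.000e-01  7.400e+01  6.860e+01]
```

Seated: torque rose to 0.94 N·m, with contact at yaw of about 10.8. Unwinding to check the zero-torque yaw, then backing off.

>>> apply_moves(
  steps=[
    [-1,0,0,0,0,0,-0.4],
    [-1,0,0,0,0,0,0],
    [-1,0,0,0,0,0,0],
    [-1,0,0,0,0,0,0],
    [-1,0,0,0,0,0,0],
    [-1,0,0,0,0,0,0],
    [-1,0,0,0,0,0,0],
    [-1,0,0,0,0,0,0],
  ],
)

```text
time: 21.9
tool_pos: [533.5, -74.1, 112.2]
tcp_rot: [179.9, -0.2, 10.1]
ft_force: [3.3, -4.1, 5.9]
finger_gap: 7.2
grip_force: 52.2
```

```bash
python3 p.py
```

```text
21.9 [ 3.3 -4.1  5.9] [-0.678 -0.443  0.361] [533.55 -74.15 112.22] [ 1.7985e+02 -1.6000e-01  1.0120e+01] 7.191921541404403 [-1.330e+01  3.000e+00  1.028e+02 -1.000e-01  7.400e+01  6.660e+01]
```

>>> apply_moves(
  steps=[
    [-1,0,0,0,0,0,-0.3],
    [-1,0,0,0,0,0,0],
    [-1,0,0,0,0,0,0],
    [-1,0,0,0,0,0,0],
    [-1,0,0,0,0,0,0],
    [-1,0,0,0,0,0,0],
    [-1,0,0,0,0,0,0],
    [-1,0,0,0,0,0,0],
  ],
)

```text
time: 22.7
tool_pos: [533.6, -74.1, 112.2]
tcp_rot: [179.9, -0.2, 11.6]
ft_force: [2.4, -4.5, 5.4]
finger_gap: 7.0
grip_force: 52.0
```

```bash
python3 p.py
```

```text
22.7 [ 2.4 -4.5  5.4] [-0.572 -0.426  0.041] [533.56 -74.09 112.22] [ 1.7986e+02 -1.6000e-01  1.1600e+01] 6.960080980327177 [-1.330e+01  3.000e+00  1.028e+02 -1.000e-01  7.400e+01  6.510e+01]
```

>>> apply_moves(
  steps=[
    [-1,0,0,-0.3,0,0,-1],
    [-1,0,0,-0.3,0,0,-1],
    [-1,0,0,0,0,0,-1],
    [-1,0,0,0,0,0,-1],
    [-1,0,0,0,0,0,-1],
    [-1,0,0,0,0,0,-1],
    [-1,0,0,0,0,0,-1],
    [-1,0,0,0,0,0,-1],
  ],
)

```text
time: 23.5
tool_pos: [533.0, -73.3, 112.3]
tcp_rot: [179.9, -0.0, 51.8]
ft_force: [2.1, -1.4, 2.8]
finger_gap: 6.9
grip_force: 51.8
```

>>> apply_moves(
  steps=[
    [-1,0,0,0,0,0,-1],
    [-1,0,0,0,0,0,-1],
    [-1,0,0,0,0,0,-1],
    [-1,0,0,0,0,0,-1],
    [-1,0,0,0,0,0,-1],
    [-1,0,0,0,0,0,-1],
    [-1,0,0,0,0,0,-1],
    [-1,0,0,0,0,0,-1],
  ],
)

```text
time: 24.3
tool_pos: [532.1, -73.0, 112.2]
tcp_rot: [-180.0, 0.0, 91.8]
ft_force: [-3.7, 0.6, 8.7]
finger_gap: 6.9
grip_force: 52.5
```

>>> apply_moves(
  steps=[
    [-1,0,0,0,0,0,-1],
    [-1,0,0,0,0,0,-0.94],
    [-1,0,0,0,0,0,0],
    [-1,0,0,0,0,0,0],
    [-1,0,0,0,0,0,0],
    [-1,0,0,0,0,0,0],
    [-1,0,0,0,0,0,0],
    [-1,0,0,0,0,0,0],
  ],
)

```text
time: 25.1
tool_pos: [531.9, -73.0, 112.2]
tcp_rot: [-180.0, -0.0, 101.3]
ft_force: [-4.5, 0.1, 8.7]
finger_gap: 7.3
grip_force: 52.6
```

```bash
python3 p.py
python3 - <<'E'
from bench import r
from h import *
t=r.snapshot("top");s=r.snapshot("scene");t0=load("top0.npz")
a=cv2.resize(t["color"][140:250,240:365],None,fx=4,fy=4,interpolation=3);b=cv2.resize(s["color"][135:255,250:350],None,fx=3.67,fy=3.67,interpolation=3)[:440]
cv2.imwrite("pics/e.png",np.hstack([a[:,:430],b[:,:370]]))
g0,g=[cv2.cvtColor(i["color"],cv2.COLOR_BGR2GRAY)[148:200,255:305].astype(np.float32) for i in(t0,t)]
print("stencil shift px",cv2.phaseCorrelate(g0,g,cv2.createHanningWindow((50,52),cv2.CV_32F)))
E
```

```text
25.1 [-4.5  0.1  8.7] [0.033 0.742 0.077] [531.87 -73.02 112.2 ] [-179.96   -0.    101.32] 7.331297736443269 [-13.3   2.9 102.8  -0.   74.3 -24.6]
stencil shift px ((-0.018881475009418835, 0.11874080897956318), 0.8886617561622903)
```

View pics/e.png

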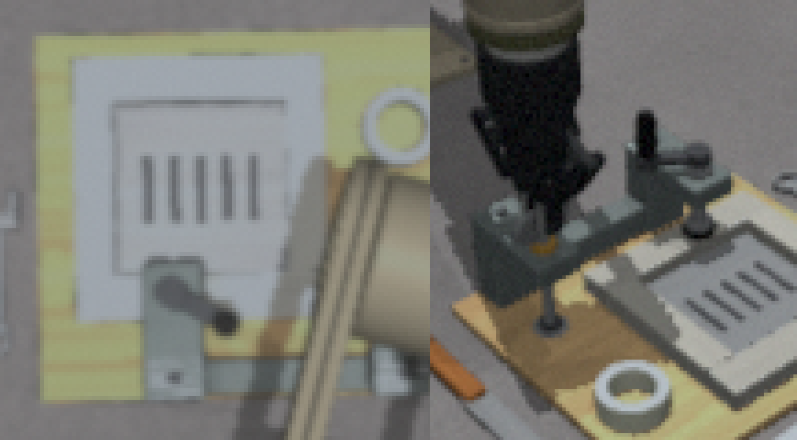

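The crank is still at its stop and the stencil is unmoved (0.1 px). The wing is held in the fingers at a quarter turn back.

```bash
python3 -c "
from bench import r
print(r.hand_in())"
```

```text
the job is handed in; nothing more can be done
None
```

Job handed in at 25 s: the crank is at its hard stop with the jaw down on the rail, and the thumbscrew was seated, backed off about 90°, and is still held in the fingers; the stencil shows no measurable shift.

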